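# Latch and lock the equipment case under the lamp

### The job

Lock the equipment case for transport: swing the steel hasp from the lid over its catch and press it fully home, then slide the blue keeper along the curved rod until it stops over the end of the hasp. Do not bump the lamp or disturb the other things on the case and the table.

Things in the scene. Friction and masses are not known exactly. Their poses are not given: they have to be found in the camera images.
- case: Grey case with an orange lid plate, fixed, shut. Origin on the table, straight below the middle of the hasp's hinge axis; x points from the catch's side to the back of the lid (roughly away from the robot), y left, z up. It spans x -170 to +150 mm, y +-160 mm. Top of the lid plate (x -20 to +145 mm) at z 90 mm, front deck (x below -20 mm) at z 82 mm
- catch (a point): top of the brass catch, an upright stub 8 mm (x) by 14 mm (y), 30 mm tall, on the front deck at x -60, y 0 of the case; this point is at z 112 mm. Axes as the case's
- hasp_hinge (a point): middle of the hasp's hinge axis, at x 0, y 0, z 96 mm of the case; the axis runs along the case's y. Axes as the case's. Knuckles 11 mm thick reach 40 mm either side
- hasp (a joint): angle of the hasp, rad: 0 = fully home, level over the catch towards the case's -x with the catch through its slot (hard stop; plate's mid-plane at z 96 mm); 1.57 = straight up; up to 2.75 = thrown back over the lid. Stiff hinge (about 2 N at the grip point): it stays where it is left and must be pressed down to get home
- hasp_grip (a point): mid-plane of the hasp, 85 mm from its hinge axis, mid-width. Flat steel plate, red at the free end, 110 mm long from the axis, 44 mm wide (along the axis), 5 mm thick, with a 20 mm wide slot from 48 to 74 mm from the axis. x runs along the plate to the hinge, y along the axis. Can be pinched across its 44 mm width, but turns only stiffly between the fingers, or be pushed
- rod_mid (a point): point on the axis of the curved rod, 32 degrees along it. Fixed steel rod 10 mm thick, level at z 106 mm, bent to an arc of 130 mm radius about the vertical through the case's origin. It runs from in front of the hasp's end round to the left; end posts 16 mm thick, top at z 115 mm, 19 degrees right and 84 degrees left of the case's -x direction. Axes as the case's
- keeper (a joint): angle of the blue keeper along the curved rod, rad: 0 = home, its lip over the end of the hasp (hard stop); grows to 1.15 towards the left. At angle q its middle is at x = -130 cos q, y = +130 sin q mm of the case. Slides stiffly (about 2 N along the rod), stays where left. It cannot get home unless the hasp is down
- keeper_grip (a point): grip point in the keeper's upright fin, z 142 mm. Fin 14 mm thick (radially), 50 mm long (along the rod), top at z 160 mm, foot at 117 mm. Below it the sleeve round the rod, 22 mm thick, 65 mm long, and a flat lip 30 mm wide reaching 38 mm inwards from the rod's axis at z 104 to 110 mm. x points radially inwards, y along the rod
- lamp: Green lamp, fixed. Origin on the table about 95 mm behind the hinge (case +x); axes as the case's within a few degrees. Two level bars 14 mm thick at x -30 and +30, z 280 mm, run along y from the stand at y -245 (foot 120 mm wide) to the shade at y +285 mm (156 mm wide, z 167 to 325). Over the thrown-back hasp a gripper pointing straight down hits them: lean it, going in below them from the catch's side
- battery: loose silver battery pack with a yellow plug, 75 x 36 x 26 mm, lying on the case's lid; origin at the centre of its underside
- spool: loose grey solder spool, 56 mm across, 42 mm tall, standing on the case's lid; origin at the centre of its underside
- controller: loose black radio controller with two sticks, 100 x 150 x 65 mm, on the table; origin under its centre
- flux: loose clear bottle with a yellow cap, 44 mm across, 85 mm tall, on the table; origin under its centre
- screwdriver: loose screwdriver with a yellow handle lying on the table; origin under its middle
- wrench: loose steel wrench lying on the table; origin under its middle
- meter: loose yellow multimeter, 150 x 75 x 41 mm, on the table; origin under its centre

How it is judged:
By the outcome, as a careful person would: the job done as asked, in the order asked, and still so for the second after the job is handed in, with the robot touching nothing.
It also fails if it takes over 58 s, if anything falls off the work surface, if the arm or the gripper's body presses on something with over 40 N, if the wrist force passes 120 N, or if a joint passes its speed limit or range.

### The arm

A 7-joint arm with a two-finger parallel gripper is mounted at the origin on the work surface. World frame = base frame: x ahead of the robot, y to its left, z up, the work surface at z = 0. Lengths are in m, angles in rad, forces in N, time in s.
With the tool pointing down it reaches from about 0.4 to 0.85 m from the base axis. Payload 10.4 kg.
Tool frame: the origin (TCP) lies at the very end of the fingers, on their centre line; the grasp point (between the pads) lies manip.hold_point_z behind it (manip.hold_point_z is the distance from the TCP to the grasp point, in m); z points along the fingers, y is the direction in which the jaws open and shut (so a half turn about z gives the same grasp; the last joint's range is limited). The gripper opens to 85 mm and grips with 20 to 120 N. Pads are 22 mm wide; open, the fingers measure 114 mm over their backs; the gripper's body (76 mm by 85 mm) begins 54 mm behind the grasp point. The pads swing forward as they close: fully open they stand 13 mm farther back than shut.
Start: joints at [1.231, 0.332, -0.065, 1.46, 0.022, 1.35, -0.088], TCP at [0.195, -0.594, 0.231] pointing down, gripper open.
Joint ranges: [-2.6, 2.6], [-0.5, 2.12], [-1.47, 1.34], [0.16, 2.42], [-1.27, 4.41], [0.06, 2.06], [-2.6, 2.6]. Speed limits (rad/s): [2.22, 2.22, 2.79, 2.79, 3.14, 3.14, 3.14].

### API

Orientations are given as a unit quaternion [x, y, z, w].
In Python, from workcell import manip gives the robot as it stands.
- The arm moves only by the tool jog_arm, never from a script. Its arguments are lists of equal length, an entry for each row: "translation": the shift along the world's x, y, z in mm, a list of three; "turn": the turn about the world's z in degrees. In form: {"translation": [[x, y, z], ...], "turn": [turn, ...]}. A call has 1 to 12 rows; each row is the pose to reach, as a shift and turn from the pose measured when the call began; what a row does not reach only later rows make up. A row lasts 1/12 s, in which the tool goes at most 41.7 mm and 7.16 degrees, less where a joint would pass 70% of its speed; a pose out of reach is approached as far as the arm can. A call with a gripper value outside its range is refused whole. "grip" is the finger opening in mm, from 0 to 85.4, set as the call begins (left out, the last holds). The fingers move at their own pace and stop on an object; "grip_force" is the grip in N (left out, the last holds). Time passes only in rows, so rows that repeat a pose let the fingers close. It gives the time, the measured TCP pose, the force and the opening at its end, in the units of the state.
- manip.get_obs(): the state, without advancing time (a new reading comes with each control period).
- manip.camera(name): name is "scene" or "side" or "wrist"; returns a dict with "frame" (480x640x3 uint8, red, green, blue), "mtx" (3x3 intrinsics, pixels), "k1" (the pictures are not rectified: a ray, as slopes to the right and down, at radius r is drawn at 1 + k1 r^2 times it, then the intrinsics apply), "pose" (4x4, takes a point from camera to world coordinates). Camera axes: x right, y down, z forward; pixel columns grow to the right and rows downward; lengths in m; the calibration is good to about 2 mm. A picture is of the moment at which its call begins. There is no depth.
- manip.hand_in(): hands the job in, once; it reports no verdict.
Trained networks look in a picture, given as the dict that the camera call returned (one of the last four; its "shot" number tells which), for a name from the list of things; names that differ only in an ending like _2 or _b are one class to them, and where a whole thing is asked for, a point or a joint stands for the part that bears it (a point fixed in the world has none). Each returns a list of dicts, best first, with "confidence" (0 to 1); they miss things now and then, are a little off and sometimes report something else, mostly with a low value. They report only what shows in the picture. A call takes as long as a camera call.
- manip.outline_of(picture, label): "mask" (480x640 bool, what is visible of it) and "extent" ([left, top, right, bottom] in pixels, round what is visible of it).
- manip.pinpoint(picture, label): "at" ([column, row] in pixels: a listed point, or the origin of a listed thing).
The state is a dict: "clock": time; "joint_pos": joint angles; "joint_velocities": joint speeds; "tau": joint torques, N m; "position": TCP position; "ee_rot": TCP orientation; "ft_force": force on the tool from outside, world axes, zero at the start; "torque": the same for the moment, N m; "grip_width": opening from 0.0 (shut) to 1.0 (fully open).
Only numpy, scipy, OpenCV 4.12 (cv2) and the standard library are available. Lean on these libraries where they do the work, as an engineer would, in place of code of your own. Each camera call takes 0.05 s, during which the arm holds its last target. There are 200 camera calls.

## Working session

There is one attempt and no reset: what is moved stays moved. The work goes in short steps, Python scripts to look and compute and a tool call to move; the robot and the scene stay as the last step left them, time stands still between calls to the robot, and variables do not carry over. Pictures are saved under pics/ and viewed, about 8 in all and at most 12, crops included, and the job is handed in when it is done.

Besides the shell and the picture viewer there is one more tool, called after "Emit:" by a JSON object that holds its "api" and its "payload", one argument or row to a line. jog_arm: Moves the arm, as the interface text tells. Its arguments: {"type":"object","properties":{"translation":{"type":"array"},"turn":{"type":"array"},"grip":{"type":"number"},"grip_force":{"type":"number"}},"required":["translation","turn"]}

```bash
mkdir -p pics
cat > h.py <<'E'
from workcell import manip
import numpy as np, cv2
def ray(c,uv):
    K=c["mtx"];k=c["k1"];T=np.array(c["pose"])
    d=np.array([(uv[0]-K[0][2])/K[0][0],(uv[1]-K[1][2])/K[1][1]]);s=d.copy()
    for _ in range(20): s=d/(1+k*(s@s))
    return T[:3,3],T[:3,:3]@np.array([s[0],s[1],1.])
def atz(c,uv,z):
    o,v=ray(c,uv); return o+v*(z-o[2])/v[2]
def proj(c,P):
    T=np.array(c["pose"]);K=c["mtx"];p=T[:3,:3].T@(np.array(P)-T[:3,3]);s=p[:2]/p[2];s=s*(1+c["k1"]*(s@s))
    return np.array([K[0][0]*s[0]+K[0][2],K[1][1]*s[1]+K[1][2]])
def tri(obs):
    A=np.zeros((3,3));b=np.zeros(3)
    for c,uv in obs:
        o,v=ray(c,uv);v=v/np.linalg.norm(v);M=np.eye(3)-np.outer(v,v);A+=M;b+=M@o
    X=np.linalg.solve(A,b)
    return X,[np.linalg.norm(proj(c,X)-uv).round(1) for c,uv in obs]
E
python3 - <<'E'
from h import *
cs={n:manip.camera(n) for n in("scene","side")}
for n,c in cs.items():
    cv2.imwrite(f"pics/{n}0.png",c["frame"][:,:,::-1]); print(n,np.array(c["pose"])[:3].round(3).tolist())
for l in "case catch hasp_hinge hasp_grip rod_mid keeper_grip lamp battery spool controller flux screwdriver wrench meter".split():
    ob=[]
    for n,c in cs.items():
        r=manip.pinpoint(c,l)
        if r: ob.append((c,np.array(r[0]["at"])));print(l,n,[(np.round(x["at"]).tolist(),round(x["confidence"],2)) for x in r[:2]])
    if len(ob)==2: X,e=tri(ob);print("   ",X.round(4),e)
print(manip.hold_point_z,manip.get_obs())
E
```

```text
scene [[0.834, 0.349, -0.427, 0.985], [0.551, -0.529, 0.646, -0.792], [-0.0, -0.774, -0.633, 0.862]]
side [[-0.926, -0.282, 0.252, 0.203], [-0.378, 0.695, -0.611, 0.716], [-0.003, -0.661, -0.75, 0.963]]
case scene [([354.0, 280.0], 0.68), ([400.0, 229.0], 0.46)]
case side [([305.0, 265.0], 0.79), ([300.0, 241.0], 0.48)]
    [ 0.5609  0.0328 -0.0017] [np.float64(0.7), np.float64(0.6)]
catch scene [([335.0, 239.0], 0.92)]
catch side [([325.0, 235.0], 0.69)]
    [0.5124 0.0167 0.1155] [np.float64(1.3), np.float64(1.3)]
hasp_hinge scene [([363.0, 250.0], 0.67)]
hasp_hinge side [([300.0, 243.0], 0.67)]
    [0.5698 0.0417 0.0902] [np.float64(2.1), np.float64(2.0)]
hasp_grip scene [([379.0, 229.0], 0.51)]
hasp_grip side [([276.0, 218.0], 0.82)]
    [0.6123 0.0476 0.1646] [np.float64(2.0), np.float64(1.9)]
rod_mid scene [([325.0, 218.0], 0.59), ([169.0, 311.0], 0.45)]
rod_mid side [([341.0, 268.0], 0.94)]
    [0.4432 0.0844 0.1029] [np.float64(1.3), np.float64(1.4)]
keeper_grip scene [([337.0, 199.0], 0.87), ([454.0, 206.0], 0.22)]
keeper_grip side [([326.0, 262.0], 0.88), ([263.0, 427.0], 0
[... 1163 characters left out ...]
pos': array([ 1.23139686,  0.33219625, -0.06469963,  1.46008548,  0.021605  ,
        1.34991671, -0.08846706]), 'joint_velocities': array([-7.04152600e-04,  1.84429157e-04, -1.31408292e-03, -3.75010657e-04,
       -4.82965689e-04,  1.65847830e-05, -1.49212351e-03]), 'tau': array([-2.65114604e-04, -6.25225067e+01,  4.87721153e-02, -3.91824389e+01,
        1.64854294e-02,  1.87097328e-03,  3.11589849e-05]), 'position': array([ 0.19472655, -0.59391418,  0.23134681]), 'ee_rot': array([9.87478081e-01, 1.57756258e-01, 1.39314548e-05, 4.25298265e-05]), 'ft_force': array([0.53523991, 0.49341405, 0.42547654]), 'torque': array([ 0.03860982, -0.06007591, -0.00046806]), 'grip_width': 1.000248032351807}
```

View pics/scene0.png

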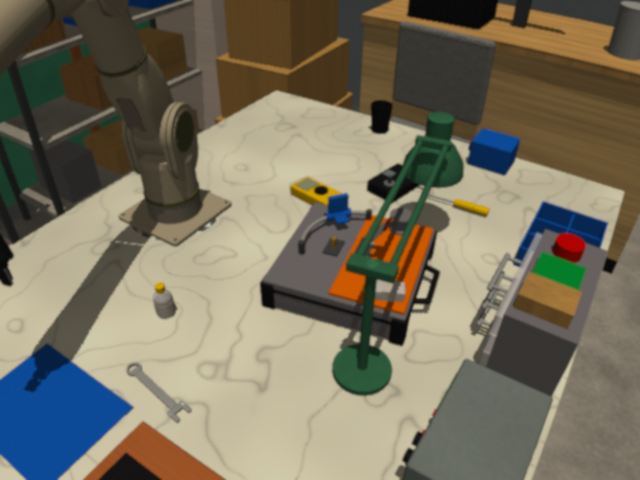

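View pics/side0.png

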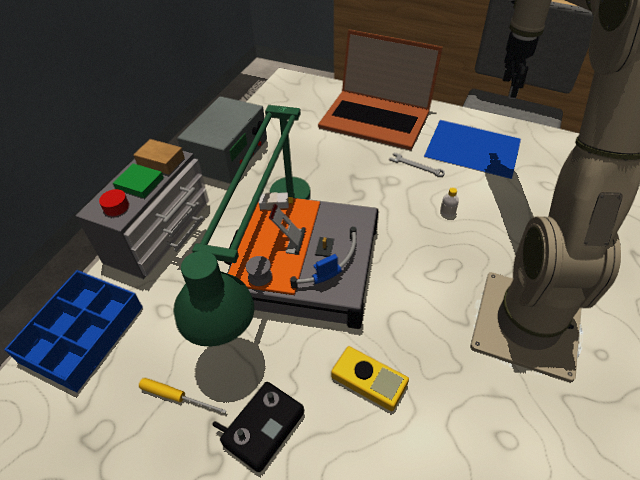

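```bash
cat > fit.py <<'E'
from h import *
from scipy.optimize import least_squares
cs={n:manip.camera(n) for n in("scene","side")}
ob=[]
for l in "case catch hasp_hinge rod_mid hasp_grip keeper_grip".split():
    for n,c in cs.items():
        r=manip.pinpoint(c,l)
        if r and r[0]["confidence"]>.4: ob.append((c,l,n,np.array(r[0]["at"])))
def model(p):
    x,y,a,h,q=p; R=np.array([[np.cos(a),-np.sin(a),0],[np.sin(a),np.cos(a),0],[0,0,1]])
    W=lambda v:R@np.array(v)+[x,y,0]
    m=dict(case=(0,0,0),catch=(-.06,0,.112),hasp_hinge=(0,0,.096),rod_mid=(-.13*np.cos(np.radians(32)),.13*np.sin(np.radians(32)),.106),
      hasp_grip=(-.085*np.cos(h),0,.096+.085*np.sin(h)),keeper_grip=(-.13*np.cos(q),.13*np.sin(q),.142))
    return W,m
def res(p):
    W,m=model(p); return np.concatenate([proj(c,W(m[l]))-uv for c,l,n,uv in ob])
s=least_squares(res,[.565,.037,.35,2.1,.9],loss="soft_l1")
E
python3 - <<'E'
from fit import *
print(s.x.round(4),np.degrees(s.x[2:]))
for (c,l,n,uv),e in zip(ob,res(s.x).reshape(-1,2)): print(l,n,e.round(1))
W,m=model(s.x); h=s.x[3]
c=cs["side"]; sc=4; x0,y0=200,90
for nm in ("side","scene"):
    c=cs[nm]; x0,y0=(190,95) if nm=="side" else (250,100)
    im=cv2.resize(np.ascontiguousarray(c["frame"][y0:y0+150+60,x0:x0+210,::-1]),None,fx=2.8,fy=2.8,interpolation=cv2.INTER_CUBIC)
    def L(a,b,col):
        P=[tuple(int(v) for v in ((proj(c,W(q))-[x0,y0])*2.8).round()) for q in(a,b)]; cv2.line(im,*P,col,1)
    for z in(.082,):
        k=[(-.17,-.16,z),(-.17,.16,z),(-.02,.16,z),(-.02,-.16,z)]
        for i in range(4): L(k[i],k[(i+1)%4],(255,255,0))
    k=[(-.02,-.16,.09),(-.02,.16,.09),(.145,.16,.09),(.145,-.16,.09)]
    for i in range(4): L(k[i],k[(i+1)%4],(255,0,255))
    t=(-.11*np.cos(h),.096+.11*np.sin(h))
    k=[(0,-.022,.096),(0,.022,.096),(t[0],.022,t[1]),(t[0],-.022,t[1])]
    for i in range(4): L(k[i],k[(i+1)%4],(0,255,255))
    L((-.06,0,.082),(-.06,0,.112),(0,0,255))
    a=np.radians(np.arange(-19,85,8)); 
    for u,v in zip(a,a[1:]): L((-.13*np.cos(u),.13*np.sin(u),.106),(-.13*np.cos(v),.13*np.sin(v),.106),(0,255,0))
    for bx in(.065,.125): L((bx,-.245,.28),(bx,.285,.28),(0,128,255))
    cv2.imwrite(f"pics/ov_{nm}.png",im)
E
```

```text
[0.5673 0.0355 0.2292 2.1714 0.8854] [ 13.13452662 124.41061261  50.72913585]
case scene [ 2.9 -0.6]
case side [-1.2 -0.1]
catch scene [-2.3  0.9]
catch side [-1.9  1.4]
hasp_hinge scene [-1.5 -0.2]
hasp_hinge side [ 0.3 -0.7]
rod_mid scene [-2.2 -1.7]
rod_mid side [-1.2 -0.8]
hasp_grip scene [0.6 0.2]
hasp_grip side [ 0.4 -1.1]
keeper_grip scene [-46.8 -92. ]
keeper_grip side [-0.7  0.5]
```

View pics/ov_side.png

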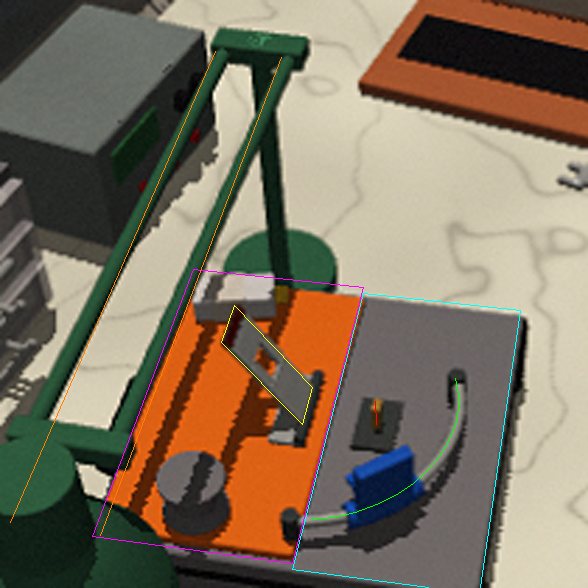

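View pics/ov_scene.png

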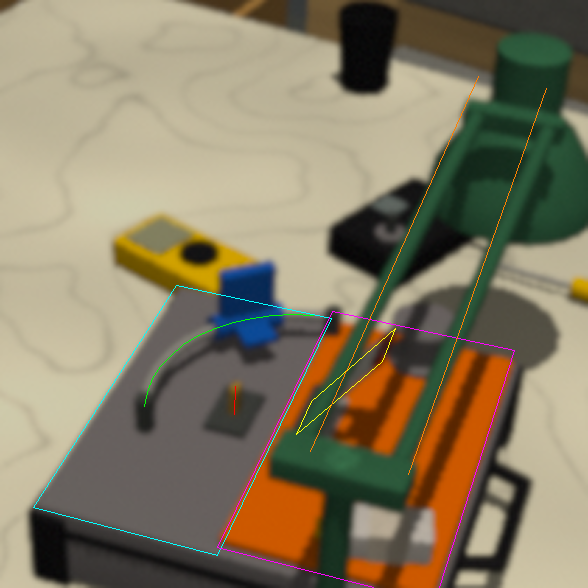

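The side overlay fits well: hinge about (312,400) and hasp tip about (235,305) in the crop, with the catch and rod on their lines. The front lamp bar runs (290,62) to (128,440), near case x 65–72 over the hasp. The scene view agrees apart from a small offset at the lamp. The jog can't lean the tool, so I'll pinch low on the plate and walk it forward in several bites, keeping the body ahead of the bars.

Emit:
{"api": "jog_arm", "payload": {
  "translation": [
    [170, 310, 10],
    [170, 310, 10],
    [170, 310, 10],
    [170, 310, 10],
    [170, 310, 10],
    [170, 310, 10],
    [170, 310, 10],
    [170, 310, 10],
    [300, 540, 10],
    [300, 540, 10],
    [300, 540, 10],
    [300, 540, 10]
  ],
  "turn": [-5, -5, -5, -5, -5, -5, -5, -5, -5, -5, -5, -5]
}}

```text
clock: 3.2
position: [0.4374, -0.1547, 0.2415]
ee_rot: [0.993, 0.114, 0.0, 0.0]
ft_force: [1.7, 0.3, 0.2]
grip_width: 1.0
```

Run:
```python
from h import *
from scipy.spatial.transform import Rotation as R
o=manip.get_obs(); c=manip.camera("wrist"); T=np.eye(4);T[:3,:3]=R.from_quat(o["ee_rot"]).as_matrix();T[:3,3]=o["position"]
print((np.linalg.inv(T)@np.array(c["pose"])).round(3)); print(o["clock"],o["position"],R.from_quat(o["ee_rot"]).as_matrix().round(3).tolist(),o["joint_pos"])
s=manip.camera("side");cv2.imwrite("pics/s1.png",s["frame"][:,:,::-1])
ims=np.hstack([cv2.resize(c["frame"],(400,300)),cv2.resize(s["frame"][0:300,180:580],(400,300))]);cv2.imwrite("pics/w1.png",ims[:,:,::-1])
```

```text
[[ 0.    -0.958 -0.288  0.073]
 [ 1.    -0.     0.    -0.001]
 [-0.    -0.288  0.958 -0.144]
 [ 0.     0.     0.     1.   ]]
3.2 [ 0.4373947  -0.15470141  0.24151426] [[0.974, 0.227, 0.001], [0.227, -0.974, -0.001], [0.001, 0.001, -1.0]] [ 0.73903949 -0.00655725 -0.49036074  1.82868364 -0.0025521   1.3176788
 -1.09218962]
```

View pics/w1.png

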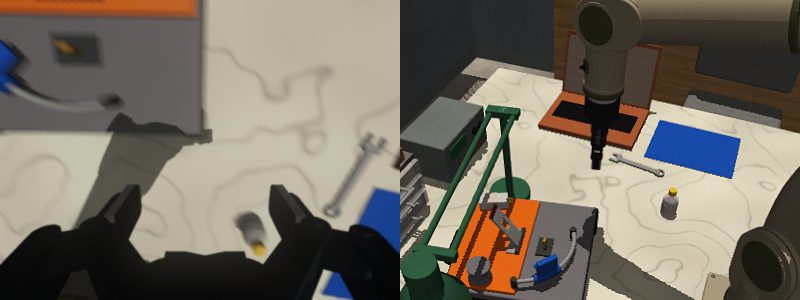

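Emit:
{"api": "jog_arm", "payload": {
  "translation": [
    [0, 0, 0],
    [0, 0, 0],
    [0, 0, 0],
    [0, 0, 0],
    [0, 0, 0],
    [0, 0, 0],
    [0, 0, 0],
    [0, 0, 0],
    [0, 0, 0],
    [0, 0, 0],
    [0, 0, 0],
    [0, 0, 0]
  ],
  "turn": [-7, -14, -21, -28, -35, -42, -49, -56, -63, -70, -77, -84]
}}

```text
clock: 4.3
position: [0.4395, -0.1503, 0.2418]
ee_rot: [0.816, -0.578, 0.001, 0.0]
ft_force: [0.8, 1.1, 0.0]
grip_width: 1.001
```

Emit:
{"api": "jog_arm", "payload": {
  "translation": [
    [0, 0, 0],
    [0, 0, 0],
    [0, 0, 0],
    [0, 0, 0],
    [10, 10, 0],
    [20, 30, 0],
    [20, 50, 0],
    [30, 70, 0],
    [40, 90, 0],
    [50, 110, 0],
    [60, 130, 0],
    [60, 130, 0]
  ],
  "turn": [-7, -14, -21, -28, -35, -42, -49, -56, -63, -70, -77, -84]
}}

```text
clock: 5.3
position: [0.4714, -0.0936, 0.2304]
ee_rot: [-0.634, 0.77, 0.004, 0.073]
ft_force: [0.3, 0.6, -0.2]
grip_width: 0.997
```

Run:
```python
from h import *
from scipy.spatial.transform import Rotation as R
o=manip.get_obs(); p=o["position"];M=R.from_quat(o["ee_rot"]).as_matrix()
print(o["clock"],p,M.round(3).tolist(),o["joint_pos"].round(2))
s=manip.camera("side");im=np.ascontiguousarray(s["frame"][:,:,::-1])
im=cv2.resize(im,None,fx=4,fy=4,interpolation=cv2.INTER_CUBIC)
C=M[:,0]
for d in(0,73,100,125,150,175,200):
    q=p+[0,0,d/1000]
    a,b=[tuple(int(v) for v in (proj(s,q+k*C)*4).round()) for k in(-.04,.04)]; print(d,a)
    cv2.line(im,a,b,(0,255,255),1)
u=(proj(s,p+[0,0,.1])*4).astype(int);x=np.clip(u[0]-300,0,2560-600);y=max(u[1]-400,0)
cv2.imwrite("pics/s2.png",im[y:y+600,x:x+600])
```

```text
5.3 [ 0.47143848 -0.0936496   0.2304286 ] [[-0.185, -0.977, 0.107], [-0.976, 0.196, 0.099], [-0.118, -0.086, -0.989]] [ 2.05 -0.5  -1.47  1.85 -0.65  1.36 -2.6 ]
0 (1394, 730)
73 (1397, 629)
100 (1398, 589)
125 (1399, 550)
150 (1400, 511)
175 (1402, 469)
200 (1403, 426)
```

View pics/s2.png

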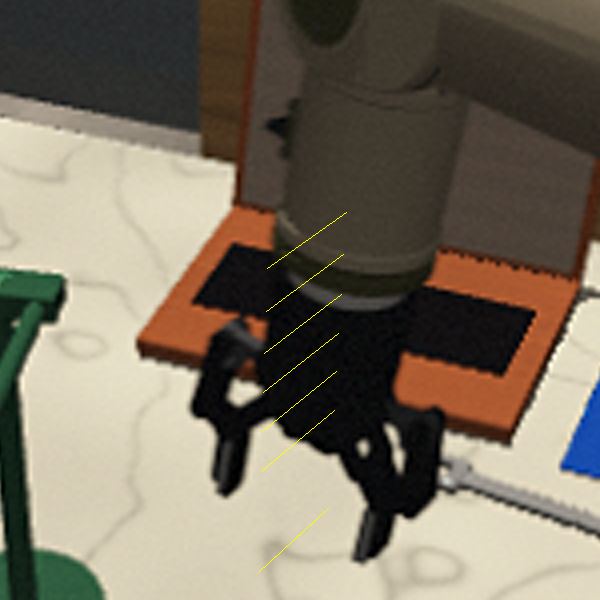

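The turn ran into a joint limit: j7 is at -2.6. In this crop there is no camera box on the gripper (TCP at about (365,550), 84 mm wrist link starting near (350,300)), so no half turn is needed. I'll turn back.

Emit:
{"api": "jog_arm", "payload": {
  "translation": [
    [-10, -10, 0],
    [-20, -40, 10],
    [-30, -60, 10],
    [-30, -60, 10],
    [-30, -60, 10],
    [-30, -60, 10],
    [-30, -60, 10],
    [-30, -60, 10],
    [-30, -60, 10],
    [-30, -60, 10],
    [-30, -60, 10],
    [-30, -60, 10]
  ],
  "turn": [7, 14, 21, 28, 35, 42, 49, 56, 63, 70, 77, 84]
}}

```text
clock: 6.35
position: [0.4075, -0.1421, 0.2514]
ee_rot: [0.986, -0.156, -0.036, -0.046]
ft_force: [0.4, 0.1, -0.4]
grip_width: 1.003
```

```bash
cat > st.py <<'E'
from h import *
from scipy.spatial.transform import Rotation as R
C=np.array([.5673,.0355]);A=.2292
def st():
    o=manip.get_obs();M=R.from_quat(o["ee_rot"]).as_matrix();d=o["position"][:2]-C
    x=np.cos(A)*d[0]+np.sin(A)*d[1];y=-np.sin(A)*d[0]+np.cos(A)*d[1]
    print("t %.2f case xyz mm"%o["clock"],(np.array([x,y,o["position"][2]])*1e3).round(1),"yaw",np.degrees(np.arctan2(M[1,0],M[0,0])).round(1),"tilt",M[:,2].round(3),"j",o["joint_pos"].round(2),"F",o["ft_force"].round(1),"w",(o["grip_width"]*85.4).round(1) if 0 else round(o["grip_width"]*85.4,1))
def delta(x,y,z):
    o=manip.get_obs();p=C+[np.cos(A)*x/1e3-np.sin(A)*y/1e3,np.sin(A)*x/1e3+np.cos(A)*y/1e3]
    print("to",(x,y,z),"move",((np.array([*p,z/1e3])-o["position"])*1e3).round(1))
E
python3 -c "
from st import *
st();delta(-30,0,230)"
```

```text
t 6.35 case xyz mm [-196.  -136.7  251.4] yaw -17.8 tilt [-0.057  0.102 -0.993] j [ 2.18 -0.5  -1.47  1.79 -0.53  1.54 -1.08] F [ 0.4  0.1 -0.4] w 85.7
to (-30, 0, 230) move [130.6 170.8 -21.4]
```

Emit:
{"api": "jog_arm", "payload": {
  "translation": [
    [20, 10, 0],
    [40, 30, 0],
    [60, 50, 0],
    [70, 80, 0],
    [70, 100, 0],
    [70, 130, 0],
    [80, 140, 0],
    [80, 140, 0],
    [80, 140, 0],
    [80, 140, 0],
    [80, 140, 0],
    [80, 140, 0]
  ],
  "turn": [7, 14, 21, 28, 31, 31, 31, 31, 31, 31, 31, 31]
}}

```text
clock: 7.35
position: [0.4446, -0.0014, 0.2654]
ee_rot: [0.993, 0.112, -0.029, -0.031]
ft_force: [-0.0, -0.6, -0.1]
grip_width: 0.998
```

```bash
python3 -c "
from st import *
st();delta(-30,0,230)"
```

```text
t 7.35 case xyz mm [-127.9   -8.   265.4] yaw 12.9 tilt [-0.064  0.056 -0.996] j [ 1.85 -0.5  -1.47  1.76 -0.52  1.54 -0.89] F [-0.  -0.6 -0.1] w 85.3
to (-30, 0, 230) move [ 93.5  30.  -35.4]
```

Emit:
{"api": "jog_arm", "payload": {
  "translation": [
    [20, 10, 0],
    [40, 20, 0],
    [60, 30, 0],
    [80, 30, 0],
    [90, 30, 0],
    [90, 30, 0],
    [90, 30, 0],
    [90, 30, 0]
  ],
  "turn": [0, 0, 0, 0, 0, 0, 0, 0]
}}

```text
clock: 8.02
position: [0.4639, 0.0271, 0.2855]
ee_rot: [0.993, 0.111, -0.011, -0.029]
ft_force: [-0.9, 0.0, 0.6]
grip_width: 1.002
```

```bash
python3 -c "
from st import *
st();delta(-30,0,230)
c=manip.camera('side');cv2.imwrite('pics/s3.png',c['frame'][:,:,::-1])"
```

```text
t 8.02 case xyz mm [-102.6   15.3  285.5] yaw 12.8 tilt [-0.028  0.056 -0.998] j [ 1.81 -0.5  -1.47  1.71 -0.54  1.55 -0.96] F [-0.9  0.   0.6] w 85.5
to (-30, 0, 230) move [ 74.2   1.6 -55.5]
```

View pics/s3.png

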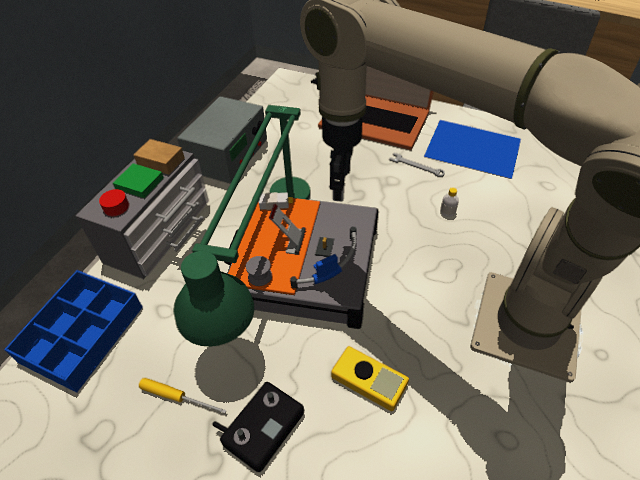

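The arm's redundancy is stuck with the elbow swung out: j2 and j3 sit on their limits, and the tool is at about (338,195), clear of the lamp. I'll swing back to the right to unwind it.

Emit:
{"api": "jog_arm", "payload": {
  "translation": [
    [0, -40, -10],
    [0, -80, -20],
    [0, -120, -20],
    [0, -160, -20],
    [-10, -200, -20],
    [-20, -240, -20],
    [-30, -280, -20],
    [-50, -320, -20],
    [-70, -360, -20],
    [-90, -400, -20],
    [-110, -440, -20],
    [-130, -470, -20]
  ],
  "turn": [0, 0, 0, 0, 0, 0, 0, 0, 0, 0, 0, 0]
}}

```text
clock: 9.07
position: [0.3183, -0.33, 0.2833]
ee_rot: [0.993, 0.113, -0.005, -0.014]
ft_force: [0.8, 1.4, 0.7]
grip_width: 0.997
```

```bash
python3 -c "
from st import *
st();print(manip.get_obs()['position']);delta(-30,0,230)"
```

```text
t 9.07 case xyz mm [-325.5 -299.4  283.3] yaw 13.0 tilt [-0.014  0.028 -1.   ] j [ 2.6  -0.46 -1.47  1.72 -0.46  1.51 -0.16] F [0.8 1.4 0.7] w 85.2
[ 0.31830152 -0.33001126  0.28333204]
to (-30, 0, 230) move [219.8 358.7 -53.3]
```

Emit:
{"api": "jog_arm", "payload": {
  "translation": [
    [0, -30, 0],
    [0, -60, -10],
    [0, -90, -20],
    [-10, -120, -30],
    [-20, -150, -30],
    [-30, -180, -30],
    [-50, -210, -30],
    [-70, -240, -30],
    [-100, -270, -30],
    [-120, -290, -30],
    [-120, -300, -30],
    [-120, -300, -30]
  ],
  "turn": [0, 0, 0, 0, 0, 0, 0, 0, 0, 0, 0, 0]
}}

```text
clock: 10.07
position: [0.2091, -0.4738, 0.2839]
ee_rot: [0.993, 0.113, -0.004, -0.014]
ft_force: [-1.6, 0.4, 4.0]
grip_width: 0.999
```

```bash
python3 -c "
from st import *
st();print(manip.get_obs()['position']);delta(-30,0,230)"
```

```text
t 10.07 case xyz mm [-464.5 -414.6  283.9] yaw 13.0 tilt [-0.012  0.027 -1.   ] j [ 2.17  0.34 -1.34  1.59  0.33  1.51 -0.52] F [-1.6  0.4  4. ] w 85.3
[ 0.20913317 -0.47378535  0.28387452]
to (-30, 0, 230) move [329.  502.5 -53.9]
```

Emit:
{"api": "jog_arm", "payload": {
  "translation": [
    [0, -20, 0],
    [0, -40, 0],
    [0, -60, 0],
    [0, -80, 0],
    [0, -100, 0],
    [0, -110, 0],
    [0, -110, 0],
    [0, -110, 0],
    [0, -110, 0],
    [0, -110, 0],
    [0, -110, 0],
    [0, -110, 0]
  ],
  "turn": [7, 14, 21, 28, 35, 42, 49, 56, 63, 70, 77, 84]
}}

```text
clock: 11.07
position: [0.2088, -0.5837, 0.2831]
ee_rot: [0.66, 0.751, -0.012, -0.008]
ft_force: [-0.2, -1.1, -0.4]
grip_width: 1.004
```

```bash
python3 -c "
from st import *
st();print(manip.get_obs()['position']);delta(-30,0,230)"
```

```text
t 11.07 case xyz mm [-489.8 -521.6  283.1] yaw 97.4 tilt [-0.029 -0.008 -1.   ] j [ 2.01  0.69 -1.41  1.34  0.7   1.66  0.84] F [-0.2 -1.1 -0.4] w 85.8
[ 0.20879688 -0.58372477  0.2830855 ]
to (-30, 0, 230) move [329.3 612.4 -53.1]
```

Emit:
{"api": "jog_arm", "payload": {
  "translation": [
    [0, 0, 0],
    [0, 0, 0],
    [0, 0, 0],
    [0, 0, 0],
    [0, 0, 0],
    [0, 0, 0],
    [0, 0, 0],
    [0, 0, 0],
    [0, 0, 0],
    [0, 0, 0],
    [0, 0, 0],
    [0, 0, 0]
  ],
  "turn": [7, 14, 21, 28, 35, 42, 49, 56, 63, 70, 77, 84]
}}

```text
clock: 12.07
position: [0.2083, -0.5836, 0.2823]
ee_rot: [-0.015, 1.0, -0.014, 0.002]
ft_force: [0.0, 0.2, -1.0]
grip_width: 1.0
```

Emit:
{"api": "jog_arm", "payload": {
  "translation": [
    [0, 0, 0],
    [0, 0, 0],
    [0, 0, 0],
    [0, 0, 0],
    [0, 0, 0],
    [0, 0, 0],
    [0, 0, 0],
    [0, 0, 0]
  ],
  "turn": [7, 14, 21, 28, 35, 42, 49, 56]
}}

```text
clock: 12.73
position: [0.2905, -0.546, 0.2341]
ee_rot: [-0.28, 0.959, -0.021, -0.049]
ft_force: [-0.4, -0.2, -0.3]
grip_width: 1.003
```

```bash
python3 -c "
from st import *
st();print(manip.get_obs()['position']);delta(-30,0,230)"
```

```text
t 12.73 case xyz mm [-401.7 -503.4  234.1] yaw -147.5 tilt [-0.082 -0.068 -0.994] j [ 1.87  0.76 -1.47  1.45  0.86  1.63  2.6 ] F [-0.4 -0.2 -0.3] w 85.6
[ 0.29051597 -0.54600092  0.23406719]
to (-30, 0, 230) move [247.6 574.7  -4.1]
```

Emit:
{"api": "jog_arm", "payload": {
  "translation": [
    [-20, -10, 10],
    [-40, -20, 20],
    [-60, -30, 30],
    [-80, -40, 50],
    [-80, -40, 50],
    [-80, -40, 50],
    [-80, -40, 50],
    [-80, -40, 50],
    [-80, -40, 50],
    [-80, -40, 50],
    [-80, -40, 50],
    [-80, -40, 50]
  ],
  "turn": [-7, -14, -21, -28, -35, -42, -49, -56, -63, -70, -77, -84]
}}

```text
clock: 13.73
position: [0.2106, -0.5857, 0.2834]
ee_rot: [0.436, 0.898, 0.017, -0.051]
ft_force: [0.2, 1.0, 1.2]
grip_width: 0.996
```

```bash
cat > kin.py <<'E'
import numpy as np
from scipy.spatial.transform import Rotation as R
from scipy.optimize import least_squares
D=[([1.23139686,.33219625,-.06469963,1.46008548,.021605,1.34991671,-.08846706],[.19472655,-.59391418,.23134681],[.987478,.157756,0,0]),
([.73903949,-.00655725,-.49036074,1.82868364,-.0025521,1.3176788,-1.09218962],[.4373947,-.15470141,.24151426],[.993,.114,0,0]),
([2.17,.34,-1.34,1.59,.33,1.51,-.52],[.20913,-.47379,.28387],[.993,.113,-.004,-.014]),
([2.01,.69,-1.41,1.34,.70,1.66,.84],[.2088,-.58372,.28309],[.66,.751,-.012,-.008]),
([2.6,-.46,-1.47,1.72,-.46,1.51,-.16],[.3183,-.33001,.28333],[.993,.113,-.005,-.014])]
def fk(q,L,full=False):
    s1,s3,s5,s7=-1,L[8],L[9],L[10]
    r=R.from_euler; M=r("z",s1*q[0]);p=np.array([0,0,L[0]]);P=[p]
    M=M*r("y",q[1]);p=p+M.apply([L[4],0,L[1]])
    M=M*r("z",s3*q[2])*r("y",q[3]); P.append(p); p=p+M.apply([L[5],0,L[2]])
    M=M*r("z",s5*q[4])*r("y",q[5]);P.append(p);p=p+M.apply([L[6],0,L[3]])
    M=M*r("z",s7*q[6]+L[7]);P.append(p)
    return (P,M) if full else (p,M)
if __name__=="__main__":
    best=None
    for s in np.ndindex(2,2,2):
        s=[1-2*v for v in s]
        f=lambda L:np.concatenate([np.r_[fk(q,np.r_[L,s])[0]-p,(fk(q,np.r_[L,s])[1].inv()*R.from_quat(o)).as_rotvec()*.2] for q,p,o in D])
        for y0 in(0,np.pi/2,np.pi,-np.pi/2):
            S=least_squares(f,[.3,.4,.4,.25,0,0,0,y0])
            if best is None or S.cost<best[0]: best=(S.cost,np.r_[S.x,s],f(S.x))
    print(best[0],best[1].round(4).tolist());print(best[2].reshape(-1,6).round(3));np.save("L.npy",best[1])
E
python3 kin.py; python3 -c "
from st import *
from kin import fk
st();o=manip.get_obs();print(o['position']);P,M=fk(o['joint_pos'],np.load('L.npy'),True);print(np.round(P,3));delta(-30,0,230)"
```

```text
0.0014222154003103408 [-0.0358, 0.4615, 0.4902, 0.0532, 0.034, 0.0058, 0.0362, 1.5733, -1.0, -1.0, -1.0]
[[ 0.04   0.017 -0.008  0.    -0.    -0.001]
 [ 0.009  0.026  0.003  0.    -0.    -0.   ]
 [-0.003 -0.004  0.    -0.     0.002  0.002]
 [ 0.     0.002 -0.004  0.001 -0.    -0.   ]
 [-0.002  0.002  0.008  0.    -0.001 -0.001]]
t 13.73 case xyz mm [-488.6 -523.9  283.4] yaw 128.2 tilt [-0.077  0.076 -0.994] j [ 1.86  0.65 -1.21  1.25  0.61  1.73  1.44] F [0.2 1.  1.2] w 85.0
[ 0.21055914 -0.58572756  0.2834224 ]
[[ 0.     0.    -0.036]
 [-0.089 -0.295  0.31 ]
 [ 0.264 -0.635  0.329]
 [ 0.234 -0.606  0.28 ]]
to (-30, 0, 230) move [327.5 614.4 -53.4]
```

```bash
cat > kin2.py <<'E'
import numpy as np
from scipy.spatial.transform import Rotation as R
from scipy.optimize import least_squares
from kin import D
lo=np.array([-2.6,-.5,-1.47,.16,-1.27,.06,-2.6]);hi=np.array([2.6,2.12,1.34,2.42,4.41,2.06,2.6])
def fk(q,L,full=False):
    r=R.from_euler; M=r("z",-q[0]);p=np.array([0,0,L[0]]);P=[]
    M=M*r("y",q[1]);p=p+M.apply([L[4],L[7],L[1]]);P.append(p)
    M=M*r("z",-q[2])*r("y",q[3]); p=p+M.apply([L[5],L[8],L[2]]);P.append(p)
    M=M*r("z",-q[4])*r("y",q[5]);p=p+M.apply([L[6],L[9],L[3]])
    M=M*r("z",-q[6]+np.pi/2);P.append(p)
    return (P,M) if full else (p,M)
def fit(D):
    f=lambda L:np.concatenate([np.r_[fk(q,L)[0]-p,] for q,p,o in D]+[.003*(L-[.36,.4,.4,.25,0,0,0,0,0,0])])
    S=least_squares(f,[.36,.4,.4,.25,0,0,0,0,0,0]);return S.x,f(S.x)
def ik(q,p,M,L,n=60):
    for _ in range(n):
        def e(q): a,b=fk(q,L); return np.r_[p-a,(M*b.inv()).as_rotvec()*.3]
        e0=e(q)
        if np.linalg.norm(e0)<1e-4: break
        J=np.array([(e(q+1e-5*d)-e0)/-1e-5 for d in np.eye(7)]).T
        q=np.clip(q+np.clip(np.linalg.pinv(J,rcond=.01)@e0,-.1,.1),lo,hi)
    return q,np.linalg.norm(e0)
E
python3 - <<'E'
from kin2 import *
from h import manip
o=manip.get_obs();D=D+[(o["joint_pos"],o["position"],o["ee_rot"])]
L,r=fit(D);print(L.round(4),r[:-10].reshape(-1,3).round(4));np.save("L.npy",L)
q=o["joint_pos"];p0=o["position"];down=lambda y:R.from_euler("z",y,degrees=True)*R.from_euler("x",180,degrees=True)
az0=np.arctan2(p0[1],p0[0]);az1=np.arctan2(.03,.53)
for k in np.linspace(0,1,13):
    a=az0+(az1-az0)*k; rr=np.hypot(*p0[:2])*(1-k)+.53*k
    q,e=ik(q,np.array([rr*np.cos(a),rr*np.sin(a),.283-.05*k]),down(128.2+(193.1-128.2)*k),L)
    print(k.round(2),np.round([rr*np.cos(a),rr*np.sin(a)],3),q.round(2),e.round(4))
for T,z in((-30,120),(10,115),(-60,190),(-100,110)):
    q,e=ik(q,np.array([.5673+.974*T/1e3,.0355+.227*T/1e3,z/1e3]),down(193.1),L);P,_=fk(q,L,True);print(T,z,q.round(2),e.round(4),np.round(P,2).tolist())
E
```

```text
[ 0.2412  0.4464  0.4876  0.3267  0.0013 -0.0023 -0.0009 -0.0214 -0.0218
 -0.002 ] [[ 0.0002  0.0006 -0.0003]
 [ 0.0004 -0.0003  0.    ]
 [-0.0009  0.0021  0.0002]
 [ 0.0008 -0.0004  0.0006]
 [ 0.0003 -0.001   0.0001]
 [-0.0006 -0.001  -0.0007]]
0.0 [ 0.211 -0.586] [ 1.98  0.61 -1.27  1.34  0.57  1.6   1.45] 0.0
0.08 [ 0.268 -0.553] [ 1.9   0.6  -1.29  1.37  0.58  1.59  1.43] 0.0
0.17 [ 0.322 -0.515] [ 1.82  0.6  -1.32  1.4   0.58  1.58  1.41] 0.0
0.25 [ 0.37  -0.471] [ 1.74  0.6  -1.34  1.42  0.58  1.56  1.39] 0.0
0.33 [ 0.413 -0.424] [ 1.66  0.59 -1.36  1.45  0.58  1.55  1.37] 0.0
0.42 [ 0.45  -0.372] [ 1.58  0.59 -1.38  1.48  0.58  1.54  1.35] 0.0
0.5 [ 0.481 -0.318] [ 1.5   0.59 -1.41  1.51  0.58  1.53  1.33] 0.0
0.58 [ 0.505 -0.261] [ 1.41  0.58 -1.43  1.53  0.58  1.52  1.31] 0.0
0.67 [ 0.523 -0.203] [ 1.33  0.58 -1.45  1.56  0.57  1.51  1.3 ] 0.0
0.75 [ 0.534 -0.144] [ 1.25  0.57 -1.47  1.58  0.57  1.5   1.28] 0.0
0.83 [ 0.539 -0.085] [ 1.17  0.56 -1.47  1.61  0.56  1.48  1.27] 0.0001
0.92 [ 0.537 -0.027] [ 1.08  0.53 -1.47  1.64  0.53  1.46  1.27] 0.0001
1.0 [0.529 0.03 ] [ 1.    0.51 -1.47  1.66  0.51  1.44  1.27] 0.0001
-30 120 [ 0.9   0.63 -1.35  1.78  0.64  1.27  1.19] 0.0 [[0.15, -0.22, 0.6], [0.54, 0.03, 0.45], [0.54, 0.03, 0.12]]
10 115 [ 0.79  0.69 -1.28  1.68  0.69  1.3   1.18] 0.0 [[0.19, -0.22, 0.58], [0.58, 0.04, 0.44], [0.58, 0.04, 0.11]]
-60 190 [ 1.05  0.5  -1.47  1.77  0.51  1.35  1.27] 0.0001 [[0.09, -0.2, 0.63], [0.51, 0.02, 0.52], [0.51, 0.02, 0.19]]
-100 110 [ 1.11  0.51 -1.46  1.96  0.56  1.18  1.24] 0.0 [[0.08, -0.21, 0.63], [0.47, 0.01, 0.44], [0.47, 0.01, 0.11]]
```

Emit:
{"api": "jog_arm", "payload": {
  "translation": [
    [28, 15, 0],
    [55, 32, 0],
    [84, 51, 0],
    [110, 70, 0],
    [135, 92, 0],
    [159, 115, 0],
    [181, 138, 0],
    [202, 162, 0],
    [221, 188, 0],
    [239, 214, 0],
    [255, 241, 0],
    [270, 268, 0]
  ],
  "turn": [3, 6, 8, 11, 14, 16, 19, 22, 24, 27, 30, 32]
}}

```text
clock: 14.73
position: [0.4811, -0.3161, 0.2828]
ee_rot: [0.17, 0.984, 0.002, -0.054]
ft_force: [-0.0, 0.3, 0.3]
grip_width: 1.0
```

```bash
python3 -c "
from st import *
st();print(manip.get_obs()['position']);delta(-30,0,230)"
```

```text
t 14.73 case xyz mm [-163.8 -322.8  282.8] yaw 160.4 tilt [-0.106  0.023 -0.994] j [ 1.37  0.62 -1.35  1.38  0.59  1.71  1.32] F [-0.   0.3  0.3] w 85.4
[ 0.48112288 -0.3160763   0.28284716]
to (-30, 0, 230) move [ 57.  344.8 -52.8]
```

The jog keeps whatever tilt the tool has, and I now have a 6° lean. At yaw 13° it points the right way, fingers in under the bars and body leaning back, so I'll turn to yaw 13 and keep it.

Emit:
{"api": "jog_arm", "payload": {
  "translation": [
    [0, 0, 0],
    [0, 0, 0],
    [0, 0, 0],
    [0, 0, 0],
    [0, 0, 0],
    [0, 0, 0],
    [0, 0, 0],
    [0, 0, 0],
    [0, 0, 0],
    [0, 0, 0],
    [0, 0, 0],
    [0, 0, 0]
  ],
  "turn": [-7, -14, -21, -28, -35, -42, -49, -56, -63, -70, -77, -84]
}}

```text
clock: 15.73
position: [0.4808, -0.3159, 0.2822]
ee_rot: [0.786, 0.616, 0.038, -0.039]
ft_force: [-0.7, 0.5, -0.1]
grip_width: 1.001
```

Emit:
{"api": "jog_arm", "payload": {
  "translation": [
    [0, 0, 0],
    [0, 30, 0],
    [10, 60, 0],
    [10, 90, 0],
    [20, 120, 0],
    [20, 150, 0],
    [20, 180, 0],
    [20, 200, 0],
    [20, 220, 0],
    [20, 240, 0],
    [20, 240, 0],
    [20, 240, 0]
  ],
  "turn": [-7, -14, -21, -28, -35, -42, -49, -56, -63, -63, -63, -63]
}}

```text
clock: 16.73
position: [0.5004, -0.0749, 0.2819]
ee_rot: [0.992, 0.116, 0.052, -0.013]
ft_force: [0.0, -0.6, 0.1]
grip_width: 0.998
```

```bash
python3 -c "
from st import *
st();print(manip.get_obs()['position']);delta(-30,0,230)"
```

```text
t 16.73 case xyz mm [-90.2 -92.4 281.9] yaw 13.3 tilt [ 0.1    0.038 -0.994] j [ 1.22  0.04 -1.13  1.72 -0.01  1.3  -1.25] F [ 0.  -0.6  0.1] w 85.2
[ 0.50043388 -0.07494434  0.28185825]
to (-30, 0, 230) move [ 37.7 103.6 -51.9]
```

Emit:
{"api": "jog_arm", "payload": {
  "translation": [
    [10, 30, 0],
    [20, 60, 0],
    [30, 90, 0],
    [38, 104, 0],
    [38, 104, -30],
    [38, 104, -60],
    [38, 104, -90],
    [38, 104, -120],
    [38, 104, -145],
    [38, 104, -145]
  ],
  "turn": [0, 0, 0, 0, 0, 0, 0, 0, 0, 0]
}}

```text
clock: 17.57
position: [0.5355, 0.0274, 0.1317]
ee_rot: [0.992, 0.115, 0.048, -0.014]
ft_force: [-0.6, -0.3, -1.3]
grip_width: 0.999
```

Run:
```python
from st import *
st();delta(-10,0,130);delta(24,0,130)
w=manip.camera("wrist");s=manip.camera("side")
for n,c in(("wrist",w),("side",s)):
  for l in("hasp_grip","hasp_hinge","catch"):
    r=manip.pinpoint(c,l);print(n,l,[(np.round(x["at"],1).tolist(),round(x["confidence"],2)) for x in r[:1]])
def W(x,y,z): return [C[0]+np.cos(A)*x-np.sin(A)*y,C[1]+np.sin(A)*x+np.cos(A)*y,z]
print("pred w hasp",proj(w,W(.048,0,.166)),"catch",proj(w,W(-.06,0,.112)),"hinge",proj(w,W(0,0,.096)))
cv2.imwrite("pics/w4.png",np.hstack([cv2.resize(w["frame"],(400,300)),cv2.resize(s["frame"][130:310,180:420],(400,300),interpolation=2)])[:,:,::-1])
```

```text
t 17.57 case xyz mm [-32.8  -0.6 131.7] yaw 13.2 tilt [ 0.093  0.038 -0.995] j [ 0.86  0.35 -1.12  1.86  0.34  1.05 -1.72] F [-0.6 -0.3 -1.3] w 85.3
to (-10, 0, 130) move [22.1  5.8 -1.7]
to (24, 0, 130) move [55.2 13.5 -1.7]
wrist hasp_grip [([326.8, 102.1], 0.86)]
wrist hasp_hinge [([324.9, 220.9], 0.63)]
wrist catch [([325.0, 339.3], 0.71)]
side hasp_grip [([277.5, 217.7], 0.9)]
side hasp_hinge [([297.9, 239.3], 0.9)]
side catch [([324.6, 238.7], 0.89)]
pred w hasp [326.96957102  95.34800642] catch [328.24374582 333.89402846] hinge [329.02370105 216.30441648]
```

View pics/w4.png

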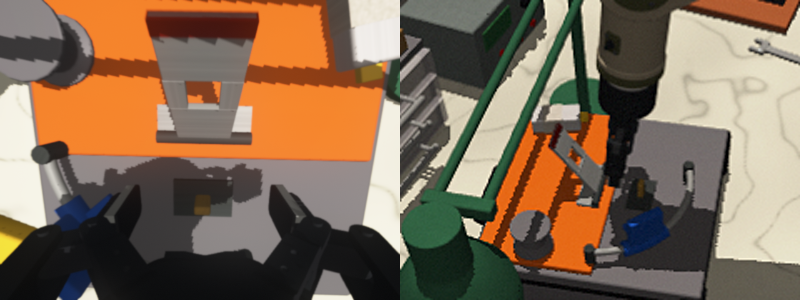

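In the wrist view the hasp is centred between the open fingers (red end at about (203,20), hinge at about (203,135)), within 2–3 mm of the prediction. The side view shows the lean keeps the body clear of the bar. Going in now.

Emit:
{"api": "jog_arm", "payload": {
  "translation": [
    [15, 4, 0],
    [30, 8, 0],
    [45, 11, -1],
    [52, 13, -2],
    [52, 13, -2],
    [52, 13, -2]
  ],
  "turn": [0, 0, 0, 0, 0, 0],
  "grip": 65,
  "grip_force": 30
}}

```text
clock: 18.47
position: [0.5908, 0.0422, 0.1361]
ee_rot: [0.992, 0.116, 0.053, -0.013]
ft_force: [0.7, 0.6, 0.1]
grip_width: 0.759
```

Emit:
{"api": "jog_arm", "payload": {
  "translation": [
    [0, 0, 0],
    [0, 0, 0],
    [0, 0, 0],
    [0, 0, 0],
    [0, 0, 0],
    [0, 0, 0]
  ],
  "turn": [0, 0, 0, 0, 0, 0],
  "grip": 35
}}

```text
clock: 18.97
position: [0.5909, 0.0414, 0.1363]
ee_rot: [0.992, 0.115, 0.053, -0.012]
ft_force: [0.4, -4.2, 3.1]
grip_width: 0.493
```

Run:
```python
from st import *
st()
```

```text
t 18.97 case xyz mm [ 24.3   0.4 136.3] yaw 13.2 tilt [ 0.102  0.037 -0.994] j [ 0.72  0.46 -1.05  1.72  0.44  1.1  -1.79] F [ 0.4 -4.2  3.1] w 42.1
```

Emit:
{"api": "jog_arm", "payload": {
  "translation": [
    [-6, -1, 4],
    [-12, -3, 6],
    [-19, -4, 8],
    [-26, -6, 10],
    [-26, -6, 10],
    [-26, -6, 10]
  ],
  "turn": [0, 0, 0, 0, 0, 0]
}}

```text
clock: 19.47
position: [0.5638, 0.0353, 0.1458]
ee_rot: [0.992, 0.115, 0.052, -0.012]
ft_force: [-1.1, -0.8, -5.6]
grip_width: 0.486
```

```bash
cat > ang.py <<'E'
from st import *
st();s=manip.camera("side")
def W(x,y,z): return [C[0]+np.cos(A)*x-np.sin(A)*y,C[1]+np.sin(A)*x+np.cos(A)*y,z]
r=manip.pinpoint(s,"hasp_grip");print([(np.round(x["at"],1),round(x["confidence"],2)) for x in r[:2]])
if r:
    th=np.linspace(0,2.75,276);e=[np.linalg.norm(proj(s,W(-.085*np.cos(t)-.002,0,.096+.085*np.sin(t)))-r[0]["at"]) for t in th];i=np.argmin(e);print("theta deg",np.degrees(th[i]).round(1),"err",e[i])
E
python3 ang.py
```

```text
t 19.47 case xyz mm [ -3.4   0.6 145.8] yaw 13.2 tilt [ 0.101  0.036 -0.994] j [ 0.79  0.39 -1.09  1.78  0.38  1.09 -1.75] F [-1.1 -0.8 -5.6] w 41.5
[(array([293.6, 213.5]), 0.39)]
theta deg 98.0 err 1.4201293223432288
```

Emit:
{"api": "jog_arm", "payload": {
  "translation": [
    [-8, -2, 0],
    [-15, -3, -1],
    [-22, -5, -3],
    [-28, -7, -5],
    [-35, -8, -9],
    [-41, -9, -13],
    [-47, -11, -20],
    [-53, -12, -28],
    [-53, -12, -28]
  ],
  "turn": [0, 0, 0, 0, 0, 0, 0, 0, 0]
}}

```text
clock: 20.32
position: [0.5092, 0.023, 0.1159]
ee_rot: [0.992, 0.115, 0.051, -0.012]
ft_force: [-0.9, -1.2, -0.2]
grip_width: 0.411
```

```bash
python3 ang.py
```

```text
t 20.32 case xyz mm [-59.4   1.  115.9] yaw 13.2 tilt [ 0.098  0.036 -0.995] j [ 0.92  0.3  -1.15  1.94  0.3   0.99 -1.69] F [-0.9 -1.2 -0.2] w 35.1
[(array([297.7, 216.1]), 0.72)]
theta deg 91.1 err 0.9673215814452266
```

The pads slipped off near upright and the hasp stands at about 91°. I'll re-grip higher up with the pads centred on the plate.

Emit:
{"api": "jog_arm", "payload": {
  "translation": [
    [0, 0, 15],
    [0, 0, 35],
    [0, 0, 49],
    [0, 0, 49],
    [20, 4, 49],
    [40, 9, 49],
    [58, 13, 49],
    [58, 13, 49],
    [58, 13, 49]
  ],
  "turn": [0, 0, 0, 0, 0, 0, 0, 0, 0],
  "grip": 70
}}

```text
clock: 21.17
position: [0.5692, 0.0373, 0.1657]
ee_rot: [0.992, 0.116, 0.052, -0.013]
ft_force: [0.2, 0.2, 0.5]
grip_width: 0.82
```

Emit:
{"api": "jog_arm", "payload": {
  "translation": [
    [0, 0, 0],
    [0, 0, 0],
    [0, 0, 0],
    [0, 0, 0],
    [0, 0, 0],
    [0, 0, 0],
    [0, 0, 0]
  ],
  "turn": [0, 0, 0, 0, 0, 0, 0],
  "grip": 30,
  "grip_force": 50
}}

```text
clock: 21.75
position: [0.5689, 0.0371, 0.1658]
ee_rot: [0.992, 0.116, 0.051, -0.013]
ft_force: [-2.6, -0.9, 2.7]
grip_width: 0.502
```

```bash
python3 ang.py
```

```text
t 21.75 case xyz mm [  1.9   1.1 165.8] yaw 13.3 tilt [ 0.099  0.038 -0.994] j [ 0.8   0.39 -1.11  1.74  0.37  1.14 -1.74] F [-2.6 -0.9  2.7] w 42.8
[(array([295.9, 216.4]), 0.58), (array([324.3, 262.8]), 0.57)]
theta deg 94.0 err 1.4031039832353063
```

Emit:
{"api": "jog_arm", "payload": {
  "translation": [
    [-8, -2, 0],
    [-17, -4, -1],
    [-24, -5, -3],
    [-31, -7, -5],
    [-38, -9, -8],
    [-44, -10, -11],
    [-50, -12, -15],
    [-56, -13, -20],
    [-61, -14, -25],
    [-66, -15, -30],
    [-75, -17, -42],
    [-75, -17, -42]
  ],
  "turn": [0, 0, 0, 0, 0, 0, 0, 0, 0, 0, 0, 0]
}}

```text
clock: 22.85
position: [0.4942, 0.0207, 0.1234]
ee_rot: [0.992, 0.116, 0.053, -0.013]
ft_force: [4.1, 5.1, -1.0]
grip_width: 0.498
```

```bash
python3 ang.py
```

```text
t 22.85 case xyz mm [-74.5   2.2 123.4] yaw 13.3 tilt [ 0.102  0.039 -0.994] j [ 1.    0.24 -1.2   1.97  0.24  0.99 -1.64] F [ 4.1  5.1 -1. ] w 42.6
[(array([325.4, 229.9]), 0.64)]
theta deg 39.0 err 2.7357584213383372
```

Emit:
{"api": "jog_arm", "payload": {
  "translation": [
    [-3, -1, -7],
    [-6, -1, -13],
    [-8, -2, -20],
    [-9, -2, -26],
    [-9, -2, -26]
  ],
  "turn": [0, 0, 0, 0, 0]
}}

```text
clock: 23.37
position: [0.4851, 0.0189, 0.0975]
ee_rot: [0.992, 0.116, 0.052, -0.014]
ft_force: [-2.8, -0.6, 3.0]
grip_width: 0.502
```

Emit:
{"api": "jog_arm", "payload": {
  "translation": [
    [0, 0, 0],
    [0, 0, 0],
    [0, 0, 10],
    [0, 0, 30],
    [0, 0, 50],
    [0, 0, 60],
    [0, 0, 60]
  ],
  "turn": [0, 0, 0, 0, 0, 0, 0],
  "grip": 62
}}

```text
clock: 23.95
position: [0.4866, 0.0188, 0.1599]
ee_rot: [0.992, 0.115, 0.054, -0.013]
ft_force: [0.3, -0.4, -0.6]
grip_width: 0.723
```

```bash
python3 ang.py; python3 -c "
from st import *
delta(-92,0,140)"
```

```text
t 23.95 case xyz mm [-82.4   2.1 159.9] yaw 13.2 tilt [ 0.105  0.038 -0.994] j [ 1.1   0.14 -1.26  1.95  0.13  1.04 -1.55] F [ 0.3 -0.4 -0.6] w 61.7
[(array([329.7, 235.8]), 0.77)]
theta deg 23.5 err 3.10935059499964
to (-92, 0, 140) move [ -7.5  -3.8 -17.5]
```

Emit:
{"api": "jog_arm", "payload": {
  "translation": [
    [-8, -3, 0],
    [-8, -3, 0],
    [-8, -3, 0],
    [-8, -3, 0],
    [-8, -3, 0],
    [-8, -3, 0],
    [-8, -3, 0],
    [-8, -3, -10],
    [-8, -3, -20],
    [-8, -3, -20]
  ],
  "turn": [0, 0, 0, 0, 0, 0, 0, 0, 0, 0],
  "grip": 0
}}

```text
clock: 24.88
position: [0.4763, 0.0153, 0.136]
ee_rot: [0.992, 0.115, 0.052, -0.014]
ft_force: [0.5, 0.6, -0.2]
grip_width: -0.0
```

Emit:
{"api": "jog_arm", "payload": {
  "translation": [
    [0, 0, -6],
    [0, 0, -12],
    [0, 0, -18],
    [0, 0, -24],
    [0, 0, -30],
    [0, 0, -36],
    [0, 0, -40],
    [0, 0, -43],
    [0, 0, -43]
  ],
  "turn": [0, 0, 0, 0, 0, 0, 0, 0, 0]
}}

```text
clock: 25.63
position: [0.4767, 0.0153, 0.0958]
ee_rot: [0.992, 0.115, 0.05, -0.012]
ft_force: [-36.2, -6.8, 73.3]
grip_width: -0.001
```

```bash
python3 ang.py
```

```text
t 25.63 case xyz mm [-92.8   0.9  95.8] yaw 13.2 tilt [ 0.097  0.036 -0.995] j [ 1.01  0.24 -1.19  2.03  0.26  0.93 -1.65] F [-36.2  -6.8  73.3] w -0.0
[(array([330.8, 246. ]), 0.89)]
theta deg 0.0 err 4.9103273556217095
```

Emit:
{"api": "jog_arm", "payload": {
  "translation": [
    [0, 0, 20],
    [0, 0, 50],
    [0, 0, 80],
    [-10, 20, 90],
    [-10, 40, 100],
    [-10, 60, 100],
    [-10, 60, 100]
  ],
  "turn": [0, 0, 0, 7, 14, 21, 28],
  "grip": 50
}}

```text
clock: 26.32
position: [0.4669, 0.0785, 0.1966]
ee_rot: [0.933, 0.356, 0.047, -0.023]
ft_force: [-0.2, 0.7, 0.1]
grip_width: 0.582
```

```bash
cat > kp.py <<'E'
from st import *
st()
cs=[(n,manip.camera(n)) for n in("side","scene","wrist")];ob=[]
for l in("keeper_grip","hasp_grip"):
  ob=[]
  for n,c in cs:
    r=manip.pinpoint(c,l);print(l,n,[(np.round(x["at"],1).tolist(),round(x["confidence"],2)) for x in r[:2]])
    if r and r[0]["confidence"]>.5: ob.append((c,np.array(r[0]["at"])))
  if len(ob)>1:
    X,e=tri(ob);d=X[:2]-C;x=np.cos(A)*d[0]+np.sin(A)*d[1];y=-np.sin(A)*d[0]+np.cos(A)*d[1];print("  case",np.round([x*1e3,y*1e3,X[2]*1e3],1),"r",np.hypot(x,y)*1e3,"q deg",np.degrees(np.arctan2(y,-x)),e)
cv2.imwrite("pics/k%d.png"%int(manip.get_obs()["clock"]*100),np.hstack([cv2.resize(cs[2][1]["frame"],(400,300)),cv2.resize(cs[0][1]["frame"][160:310,230:430],(400,300),interpolation=2)])[:,:,::-1])
E
python3 kp.py; ls pics; python3 -c "
from st import *
delta(-82.3,100.7,200)"
```

```text
t 26.32 case xyz mm [-88.   64.7 196.6] yaw 41.7 tilt [ 0.071  0.076 -0.995] j [ 1.16  0.05 -1.37  1.91 -0.01  1.14 -1.05] F [-0.2  0.7  0.1] w 49.7
keeper_grip side [([326.9, 261.7], 0.69)]
keeper_grip scene [([338.5, 199.8], 0.64)]
keeper_grip wrist [([273.8, 232.3], 0.79)]
  case [-83.5 100.1 148.9] r 130.30340272603348 q deg 50.17200217823804 [np.float64(0.4), np.float64(0.6), np.float64(2.1)]
hasp_grip side [([330.3, 244.3], 0.68)]
hasp_grip scene [([321.9, 242.1], 0.69), ([156.4, 391.8], 0.31)]
hasp_grip wrist [([403.2, 280.9], 0.59)]
  case [-82.5   0.3  93.5] r 82.4787783405478 q deg 0.23551751953506161 [np.float64(3.1), np.float64(2.5), np.float64(3.1)]
k2676.png
ov_scene.png
ov_side.png
s1.png
s2.png
s3.png
scene0.png
side0.png
w1.png
w4.png
to (-82.3, 100.7, 200) move [-2.4 40.   4.2]
```

Emit:
{"api": "jog_arm", "payload": {
  "translation": [
    [-2, 20, 0],
    [-3, 39, 0],
    [-3, 39, -15],
    [-3, 39, -30],
    [-3, 39, -45],
    [-3, 39, -60],
    [-3, 39, -70],
    [-3, 39, -70]
  ],
  "turn": [6, 11, 11, 11, 11, 11, 11, 11]
}}

```text
clock: 27.43
position: [0.4625, 0.1136, 0.1241]
ee_rot: [0.897, 0.438, 0.042, -0.029]
ft_force: [-0.2, -0.2, -0.1]
grip_width: 0.589
```

```bash
python3 kp.py; ls -t pics|head -1;python3 -c "
from st import *
delta(-83.5,100,126)"
```

```text
t 27.43 case xyz mm [-84.3  99.8 124.1] yaw 52.0 tilt [ 0.05   0.089 -0.995] j [ 0.91  0.26 -1.29  1.98  0.21  1.02 -1.13] F [-0.2 -0.2 -0.1] w 50.3
keeper_grip side [([328.9, 262.7], 0.75)]
keeper_grip scene [([337.3, 198.5], 0.93)]
keeper_grip wrist [([324.1, 314.6], 0.93)]
  case [-85.8 102.2 148.4] r 133.44241350332507 q deg 49.9775752595132 [np.float64(1.4), np.float64(0.4), np.float64(8.9)]
hasp_grip side [([302.7, 265.7], 0.49)]
hasp_grip scene []
hasp_grip wrist []
k2788.png
to (-83.5, 100, 126) move [-0.7  0.2 -0.2]
```

Emit:
{"api": "jog_arm", "payload": {
  "translation": [
    [0, 0, 0],
    [0, 0, 0],
    [0, 0, 0],
    [0, 0, 0],
    [0, 0, 0],
    [0, 0, 0],
    [0, 0, 0]
  ],
  "turn": [0, 0, 0, 0, 0, 0, 0],
  "grip": 0,
  "grip_force": 40
}}

```text
clock: 28.47
position: [0.4627, 0.1157, 0.1264]
ee_rot: [0.897, 0.44, 0.043, -0.029]
ft_force: [-11.1, 7.2, 9.5]
grip_width: 0.159
```

Emit:
{"api": "jog_arm", "payload": {
  "translation": [
    [-7, -10, 0],
    [-12, -20, 0],
    [-17, -30, 0],
    [-21, -41, 0],
    [-23, -52, 0],
    [-25, -63, 0],
    [-25, -63, 0]
  ],
  "turn": [5, 10, 15, 20, 25, 30, 30]
}}

```text
clock: 29.05
position: [0.4363, 0.0517, 0.1263]
ee_rot: [0.751, 0.659, 0.033, -0.04]
ft_force: [-12.7, 1.9, 13.0]
grip_width: 0.16
```

```bash
python3 -c "
from st import *
st();a=np.radians(0);delta(-130*np.cos(a),130*np.sin(a),124);delta(-128,22.6,124)"
```

```text
t 29.05 case xyz mm [-123.9   45.5  126.3] yaw 82.5 tilt [-0.004  0.103 -0.995] j [ 1.19  0.25 -1.42  2.01  0.17  1.08 -0.43] F [-12.7   1.9  13. ] w 13.7
to (np.float64(-130.0), np.float64(0.0), 124) move [  4.4 -45.7  -2.3]
to (-128, 22.6, 124) move [  1.2 -23.3  -2.3]
```

Emit:
{"api": "jog_arm", "payload": {
  "translation": [
    [-1, -11, 0],
    [-1, -23, 0],
    [0, -34, 0],
    [2, -45, 0],
    [3, -48, 0],
    [3, -48, 0]
  ],
  "turn": [5, 10, 15, 20, 20, 20]
}}

```text
clock: 29.55
position: [0.4383, 0.0077, 0.1264]
ee_rot: [0.624, 0.78, 0.027, -0.048]
ft_force: [-7.1, 15.2, 4.3]
grip_width: 0.161
```

```bash
python3 kp.py; ls -t pics|head -1
```

```text
t 29.55 case xyz mm [-131.9    2.2  126.4] yaw 102.6 tilt [-0.041  0.103 -0.994] j [ 1.25  0.35 -1.43  1.98  0.26  1.15 -0.06] F [-7.1 15.2  4.3] w 13.7
keeper_grip side [([353.3, 231.8], 0.6), ([417.9, 167.3], 0.23)]
keeper_grip scene [([304.0, 219.8], 0.69)]
keeper_grip wrist [([327.7, 313.5], 0.7)]
  case [-131.3    1.3  145.1] r 131.30011695664334 q deg 0.5854470183441851 [np.float64(1.2), np.float64(0.8), np.float64(6.3)]
hasp_grip side [([332.0, 245.4], 0.92), ([369.1, 378.6], 0.68)]
hasp_grip scene [([319.8, 240.4], 0.92), ([385.1, 294.0], 0.23)]
hasp_grip wrist [([415.0, 279.1], 0.67)]
  case [-86.3   2.1  94.7] r 86.3320574742008 q deg 1.4033020335204922 [np.float64(2.9), np.float64(3.4), np.float64(1.7)]
k3000.png
```

Emit:
{"api": "jog_arm", "payload": {
  "translation": [
    [1, -4, 0],
    [2, -7, 0],
    [2, -7, 0]
  ],
  "turn": [0, 0, 0]
}}

```text
clock: 30.25
position: [0.4384, 0.0075, 0.1265]
ee_rot: [0.622, 0.781, 0.029, -0.052]
ft_force: [-11.0, 26.6, 1.8]
grip_width: 0.157
```

Emit:
{"api": "jog_arm", "payload": {
  "translation": [
    [0, 2, 0],
    [0, 2, 0],
    [0, 2, 0],
    [0, 2, 0],
    [0, 2, 0],
    [0, 2, 20],
    [0, 2, 40],
    [0, 2, 60],
    [0, 2, 80],
    [-30, -20, 100],
    [-30, -40, 110],
    [-30, -40, 110]
  ],
  "turn": [0, 0, 0, 0, 0, 0, 0, 0, 0, 0, 0, 0],
  "grip": 45
}}

```text
clock: 31.25
position: [0.4079, -0.0349, 0.2379]
ee_rot: [0.623, 0.78, 0.028, -0.05]
ft_force: [0.4, -1.0, -1.0]
grip_width: 0.527
```

```bash
python3 kp.py
python3 - <<'E'
from h import *
for n in("side","scene"):
    c=manip.camera(n)
    for l in("battery","spool"):
        r=manip.pinpoint(c,l); print(n,l,[np.round(x["at"]).tolist() for x in r[:1]])
E
cp pics/$(ls -t pics|head -1) pics/final.png
```

```text
t 31.25 case xyz mm [-171.2  -32.4  237.9] yaw 102.8 tilt [-0.042  0.106 -0.993] j [ 1.5  -0.19 -1.28  1.89 -0.28  1.39  0.53] F [ 0.4 -1.  -1. ] w 45.0
keeper_grip side [([356.2, 232.4], 0.55)]
keeper_grip scene [([302.7, 218.3], 0.9)]
keeper_grip wrist [([385.4, 200.5], 0.59)]
  case [-135.2    3.   147.6] r 135.24057463214316 q deg 1.279705801758254 [np.float64(0.5), np.float64(0.8), np.float64(4.3)]
hasp_grip side [([332.6, 245.0], 0.73)]
hasp_grip scene [([321.1, 243.4], 0.7), ([323.2, 220.0], 0.66)]
hasp_grip wrist [([436.3, 192.4], 0.63)]
  case [-84.1   1.9  90.5] r 84.16125430265039 q deg 1.307687267834958 [np.float64(1.6), np.float64(3.0), np.float64(6.4)]
side battery [[275.0, 204.0]]
side spool [[262.0, 274.0]]
scene battery [[388.0, 295.0]]
scene spool [[398.0, 229.0]]
```

View pics/final.png

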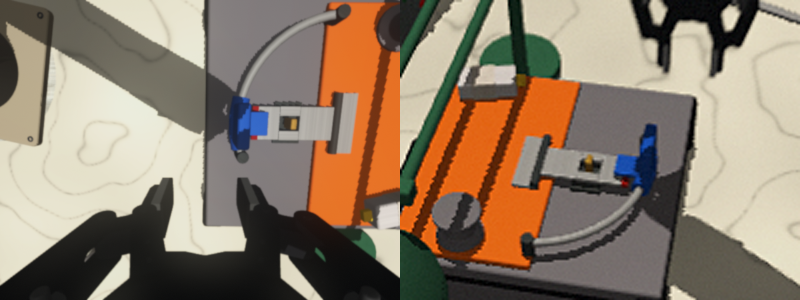

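The hasp lies level with the catch through its slot (about (290,122) left, (590,163) right). The keeper's blue lip covers the red end at about (255,122), and the gripper is clear. Handing in.

```bash
python3 -c "
from workcell import manip
print(manip.hand_in(), manip.get_obs()['clock'])"
```

```text
the job is handed in; nothing more can be done
the job is handed in; nothing more can be done
```

The case is locked and the job is handed in. The clock read 31.3 s just before hand-in.

**What I did:** I swung the hasp over its catch in two pinches, because the first grip slipped off near upright and I had to re-grip higher up. I then pressed it home with closed fingers until it stopped hard at about 73 N. After that I gripped the blue keeper's fin and slid it round the rod to its stop, where it moved only 0.2 mm more under about 27 N. I released it and backed off.

**Last checks:**
- **Hasp and keeper:** the final picture shows the hasp flat with the catch through its slot and the keeper's lip over its red end. The networks put the keeper about 1° from home and the hasp grip point at z 90–95 mm against 96 mm, within their scatter.
- **Other things:** the battery and spool are where they were, within a few pixels. I did not re-measure the things on the table.
- **Lamp:** I saw no force from touching it and only checked that it looks unmoved in the pictures.
- **Robot:** the gripper is clear of everything, with a wrist force of about 1 N.

**What went wrong:** an early half turn of the tool ran into joint limits and cost about 10 s to undo. It left the tool leaning about 6°, which I kept because it helped the gripper clear the lamp bars.

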